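# Load a pile of sign blanks under the hood of an engraver's feed tray

### The job

Load the desktop engraver: pick up the three wooden blanks together as one pile, slip the far end of the pile down under the machine's hood against the sprung pressure plate, and lower the near end behind the tray's front wall until all three lie flat, fully home in the tray. Let go, and leave everything else on the desk where it is.

Things in the scene. Friction and masses are not known exactly. Their poses are not given: they have to be found in the camera images.
- engraver: desktop engraver, fixed to the desk: white housing, 156 mm wide and 165 high, with a metal feed tray in front. Origin on the desk under the middle of the place where the loaded pile lies; x runs from the tray's front into the machine (far = +x), y to the left for one who looks into the tray, z up. The other points share these axes. Housing from x = 24 to 190 mm.
- tray_floor (a point): middle of the tray floor, 20 mm above the desk: the lowest blank's origin belongs here. The loaded pile reaches 48 mm to either end and 24 mm up. Guide walls at both sides, 61 mm apart for the 58 mm blanks and 22 high, flare out to 70 mm at 29 high; they stand only at x = -50 to -31 and 34 to 70 mm (near ends of the latter splayed to 70 apart from x = 25 mm).
- front_wall (a point): middle of the top inner edge of the tray's front wall: 48 mm nearer than tray_floor and 22 mm above the tray floor. The wall is 4 mm thick, 67 wide. The near end of the pile comes down behind it.
- hood_edge (a point): middle of the lower edge of the housing's upright front face: 24 mm beyond tray_floor and 40 above the tray floor. The face rises 105 mm from here; the underside is the hood, over an opening 96 mm wide. To go under it past the front wall the pile's far end must dip 14 to 25 degrees; an upright gripper meets the face, so lean it back.
- cut_out (a point): finger cut-out on the tray's left side, 35 mm left of tray_floor (its twin lies to the right). From x = -30 to 25 mm of the tray's middle there are no side walls, and the floor is only 46 mm wide, so fingers beside the pile may reach below the tray floor, down to near the desk.
- pressure_plate (a joint): sprung upright steel plate at the tray's far end, 54 mm wide, up to 31 mm above the floor; slides along x: 0 at rest (face 44 mm beyond tray_floor), grows to 0.012 m as it is pushed in. About 1.8 N to start, 0.35 N more per mm. Loaded it reads about 0.004 and clamps the blanks to the front wall: they do not drop by themselves but need a light push down.
- blank_1: rectangular blank wooden sign plate, 96 x 58 x 8 mm, about 45 g, with a small dark screw-hole mark at each corner. Origin at the centre of its underside; x along the 96 mm length, y across the 58 mm width, z up out of the plate. Lowest of the pile of three equal blanks that lies on the desk between the robot and the engraver, its x pointing ahead and to the right; 24 mm high in all, stacked square to a millimetre or so.
- blank_2: rectangular blank wooden sign plate, 96 x 58 x 8 mm, about 45 g, with a small dark screw-hole mark at each corner. Origin at the centre of its underside; x along the 96 mm length, y across the 58 mm width, z up out of the plate. Middle blank of the pile.
- blank_3: rectangular blank wooden sign plate, 96 x 58 x 8 mm, about 45 g, with a small dark screw-hole mark at each corner. Origin at the centre of its underside; x along the 96 mm length, y across the 58 mm width, z up out of the plate. Top blank of the pile.
- stapler: stapler, 135 x 34 x 41 mm high, lying near the left edge of the desk. Not part of the job.
- tape_roll: roll of brown parcel tape lying flat, 92 mm across, 48 mm high, near the left edge of the desk. Not part of the job.
- eraser: eraser in a sleeve, 20 x 42 x 13 mm high, lying between the pile of blanks and the letter trays. Not part of the job.

How it is judged:
On the way:
1. the three blanks are lifted together, as one pile, clear of the desk (height (world z) of each of blank_1, blank_2, blank_3 above 0.06 m and z of blank_3 in the frame of blank_1 between 0.012 and 0.02 m and x of blank_3 in the frame of blank_1 between -0.012 and 0.012 m), for 0.2 s.
At the end, for the whole second after the job is handed in: All three blanks lie flat on one another in the feed tray: each centred on the loaded place within 3 mm along and across the tray, tilted less than 2.3 degrees, the topmost's underside at most 18.5 mm above the tray floor, at rest; the pressure plate pushed in between 2 and 6.5 mm by the pile (x of blank_1 in the frame of tray_floor between -0.003 and 0.003 m and y of blank_1 in the frame of tray_floor between -0.003 and 0.003 m and z of blank_1 in the frame of tray_floor between -0.002 and 0.0185 m and angle between each of blank_1, blank_2, blank_3's own z axis and vertical below 0.04 rad and linear speed of each of blank_1, blank_2, blank_3 below 0.02 m/s and x of blank_2 in the frame of tray_floor between -0.003 and 0.003 m and y of blank_2 in the frame of tray_floor between -0.003 and 0.003 m and z of blank_2 in the frame of tray_floor between -0.002 and 0.0185 m and x of blank_3 in the frame of tray_floor between -0.003 and 0.003 m and y of blank_3 in the frame of tray_floor between -0.003 and 0.003 m and z of blank_3 in the frame of tray_floor between -0.002 and 0.0185 m and value of joint pressure_plate between 0.002 and 0.0065 m); the robot touches nothing.
It fails at once if a thing that is not part of the job is pushed more than 2 cm from its place (distance of any of stapler, tape_roll, eraser from where it was at the start of the episode above 0.02 m).
It also fails if it takes over 43 s, if anything falls off the work surface, if the arm or the gripper's body presses on something with over 40 N, if the wrist force passes 120 N, or if a joint passes its speed limit or range.

### The arm

A 6-joint arm with a two-finger parallel gripper is mounted at the origin on a cart in front of the work surface, level with it; the furniture and walls round the work are solid. World frame = base frame: x ahead of the robot, y to its left, z up, the work surface at z = 0. Lengths are in m, angles in rad, forces in N, time in s.
With the tool pointing down it reaches from about 0.25 to 0.8 m from the base axis. Payload 3.9 kg.
Tool frame: the origin (TCP) lies midway between the tips of the shut fingers; the grasp point (between the pads) lies 19 mm behind it; z points along the fingers, x is the direction in which the jaws open and shut, and the axes are right-handed (so a half turn about z gives the same grasp; the last joint's range is limited). The gripper opens to 85 mm and grips with 20 to 120 N. Pads are 22 mm wide; open, the fingers measure 114 mm over their backs; the gripper's body (76 mm by 85 mm) begins 54 mm behind the grasp point. The pads swing forward as they close: fully open they stand 13 mm farther back than shut.
Start: joints at [-1.26, 0.26, -0.138, 1.173, 0, 1.571], TCP at [0.161, -0.5, 0.231] pointing down, gripper open.
Joint ranges: [-2.78, 2.78], [-0.83, 1.72], [-1.28, 1.37], [-1.9, 2.12], [-1.57, 1.48], [-3.14, 3.14]. Speed limits (rad/s): [2.57, 2.57, 3.14, 3.14, 3.14, 3.14].

### API

Orientations are given as a 3x3 rotation matrix whose columns are the frame's x, y, z axes.
In Python, from rig import robot gives the robot as it stands.
- The arm moves only by the tool play_rows, never from a script. Its arguments are lists of equal length, an entry for each row: "delta_pos": the shift along the world's x, y, z in m, a list of three; "angular": the turn, a rotation vector about the world's x, y, z in rad, a list of three. A call has exactly 10 rows; each row shifts and turns the pose as measured when the row begins; what a row does not reach is not made up. A row lasts 1/10 s, in which the tool goes at most 50 mm and 8.59 degrees, less where a joint would pass 70% of its speed; a pose out of reach is approached as far as the arm can. A call is refused whole if a number of a shift passes 0.05 or a number of a turn 0.15, either way. A call with a gripper value outside its range is refused whole. "grip" is the opening, from 0 (shut) to 1 (fully open), set as the call begins (left out, the last holds). The fingers move at their own pace and stop on an object; "force" is the grip in N (left out, the last holds). Time passes only in rows, so rows that do not move let the fingers close, or fill a call up. It gives the time, the measured TCP pose, the force and the opening at its end, in the units of the state.
- robot.read_state(): the state, without advancing time (a new reading comes with each control period).
- robot.capture(name): name is "side" or "top"; returns the picture (420x560x3 uint8, red, green, blue); there is no depth.
- robot.camera_params(name): a dict with "fx", "fy", "cx", "cy" (pixels), "view" (4x4, takes a point from world to camera coordinates). Camera axes: x right, y down, z forward; pixel columns grow to the right and rows downward; lengths in m; the calibration is good to about 2 mm. A picture is of the moment at which its call begins. camera_params takes no time and is no camera call.
- robot.hand_in(): hands the job in, once; it reports no verdict.
The state is a dict: "t": time; "joints": joint angles; "dq": joint speeds; "tau": joint torques, N m; "ee_pos": TCP position; "orientation": TCP orientation; "contact_force": force on the tool from outside, world axes, zero at the start; "ft_torque": the same for the moment, N m; "grip_width": finger opening in m.
Only numpy, scipy, OpenCV 4.12 (cv2) and the standard library are available. Lean on these libraries where they do the work, as an engineer would, in place of code of your own. Each camera call takes 0.05 s, during which the arm holds its last target. There are 200 camera calls.

## Working session

There is one attempt and no reset: what is moved stays moved. The work goes in short steps, Python scripts to look and compute and a tool call to move; the robot and the scene stay as the last step left them, time stands still between calls to the robot, and variables do not carry over. Pictures are saved under pics/ and viewed, about 8 in all and at most 12, crops included, and the job is handed in when it is done.

Besides the shell and the picture viewer there is one more tool, called after "Request:" in YAML: its name, and indented under it one key for each argument. play_rows: Moves the arm, as the interface text tells. Its arguments: {"type":"object","properties":{"delta_pos":{"type":"array"},"angular":{"type":"array"},"grip":{"type":"number"},"force":{"type":"number"}},"required":["delta_pos","angular"]}

```bash
mkdir -p pics; ls; cat > h.py <<'E'
import numpy as np, cv2
from rig import robot
def snap(n,f):
    im=robot.capture(n); cv2.imwrite(f'pics/{f}.png',im[:,:,::-1]); return im
def crop(f,x,y,w,h,s,o):
    im=cv2.imread(f'pics/{f}.png')[y:y+h,x:x+w]; cv2.imwrite(f'pics/{o}.png',cv2.resize(im,None,fx=s,fy=s,interpolation=cv2.INTER_CUBIC))
def proj(n,P):
    c=robot.camera_params(n); p=np.c_[np.atleast_2d(P),np.ones(len(np.atleast_2d(P)))]@np.array(c['view']).T
    return np.c_[c['fx']*p[:,0]/p[:,2]+c['cx'],c['fy']*p[:,1]/p[:,2]+c['cy']]
def back(n,uv,z):
    c=robot.camera_params(n); V=np.array(c['view']); R=V[:3,:3]; o=-R.T@V[:3,3]
    d=R.T@np.array([(uv[0]-c['cx'])/c['fx'],(uv[1]-c['cy'])/c['fy'],1]); return o+d*(z-o[2])/d[2]
E
python3 - <<'E'
from h import *
a=snap('top','t0');b=snap('side','s0')
for n in('top','side'):
    c=robot.camera_params(n);V=np.array(c['view']);print(n,c['fx'],-V[:3,:3].T@V[:3,3],V[2,:3])
s=robot.read_state();print(s['t'],s['ee_pos'],np.round(s['orientation'],3),s['grip_width'])
E
```

```text
pics
top 503.19647484915396 [0.48187351 0.22638446 0.91437383] [ 0.08706078 -0.00404762 -0.99619478]
side 505.0941427279887 [0.56240714 0.96081613 0.54183559] [ 0.02079591 -0.83616932 -0.54807701]
0.1 [ 0.16036518 -0.49922785  0.2305307 ] [[ 0.306 -0.952 -0.001]
 [-0.952 -0.306  0.002]
 [-0.002 -0.    -1.   ]] 0.08570287469674737
```

View pics/t0.png

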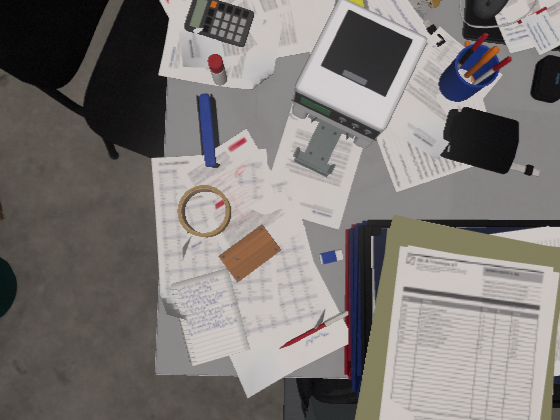

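View pics/s0.png

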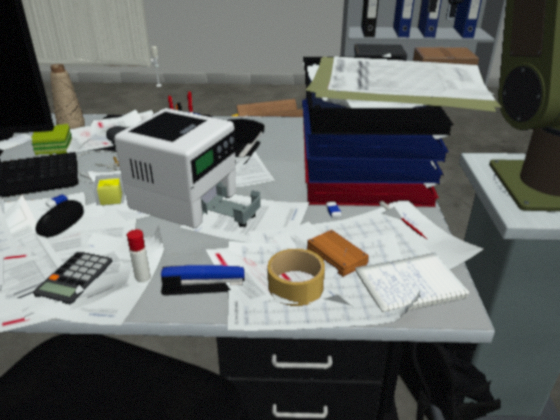

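The top view shows the pile near (250,252), the tray near (318,148), and the tall letter trays at right. The side view shows the pile near (338,251) and the tray near (235,205). I'll enlarge these next.

```bash
python3 - <<'E'
from h import *
crop('t0',205,215,90,75,8,'p1');crop('t0',280,100,112,84,7,'p2');crop('s0',190,150,180,130,4.4,'p3')
a=cv2.imread('pics/p1.png')
E
```

```text
(no output)
```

View pics/p1.png

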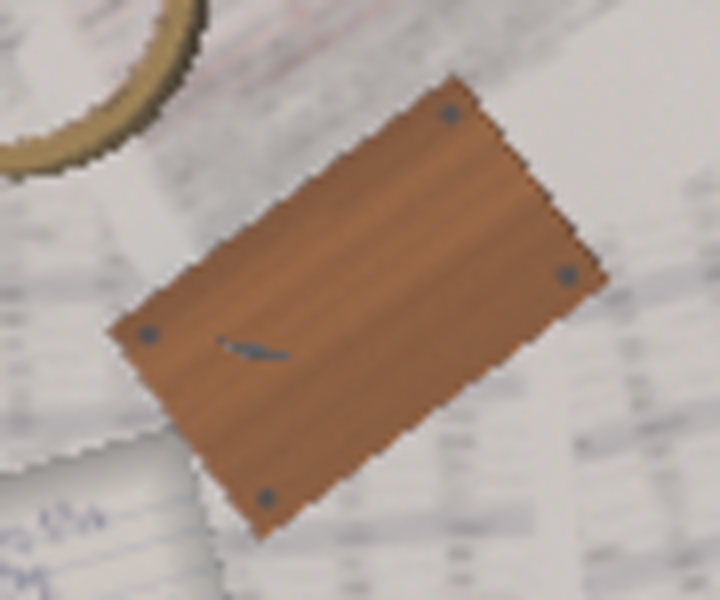

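View pics/p2.png

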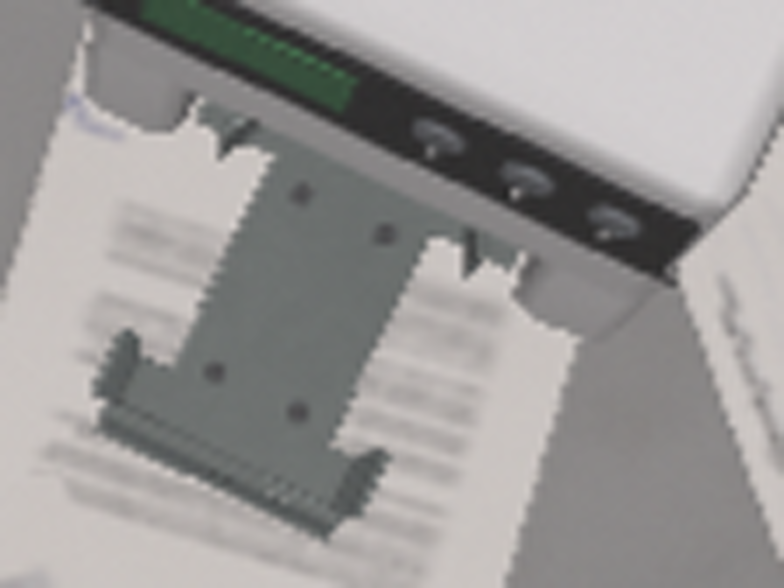

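View pics/p3.png

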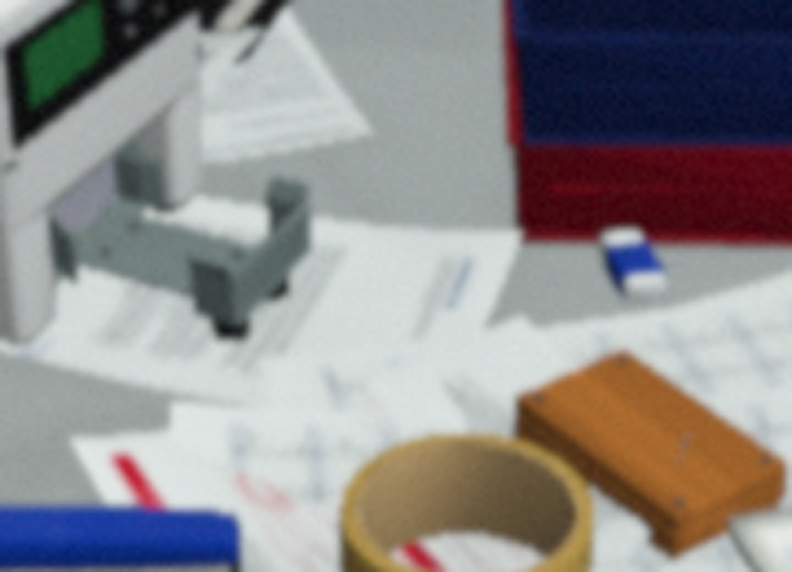

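Corners in crop pixels: pile top at p1 (455,75), (608,278), (262,540), (110,330). The tray neck's near corners are at p2 (178,365) and (332,445), and the front wall is visible. The side crop shows nothing between the tray and the pile.

```bash
python3 - <<'E'
from h import *
f=lambda P,o,s:((P[0]+.5)/s-.5+o[0],(P[1]+.5)/s-.5+o[1])
A=[back('top',f(p,(205,215),8),.024)for p in[(455,75),(608,278),(262,540),(110,330)]]
A=np.array(A);print(A.round(4));print('sizes',[round(np.linalg.norm(A[i]-A[i-1]),4) for i in range(4)],'c',A.mean(0))
d=(A[0]+A[1]-A[2]-A[3])[:2];print('yaw pile',np.degrees(np.arctan2(d[1],d[0])))
B=lambda p,z:back('top',f(p,(280,100),7),z)
for n,p,z in[('nl',(178,365),.02),('nr',(332,445),.02),('fl',(272,150),.02),('fr',(425,235),.02),('d1',(302,195),.02),('d2',(385,235),.02),('d3',(215,372),.02),('d4',(298,412),.02),('wl',(104,410),.042),('wr',(345,515),.042),('wol',(100,428),.042),('wor',(326,538),.042),('panL',(85,25),.06),('panR',(670,285),.06)]:
    print(n,B(p,z).round(4))
# side: pile top corners in p3
S=lambda p,z:back('side',f(p,(190,150),4.4),z)
print('side pile',[S(p,.024).round(4) for p in[(620,352),(783,462),(672,520),(520,400)]])
print('tcp px',proj('top',[[.161,-.5,.231]]))
for z in(.2,.25,.3):print('stack',z,back('top',(395,215),z),back('top',(350,390),z), back('top',(355,400),z))
c=lambda uv,z:back('top',uv,z).round(3)
print('tape',c((205,211),.048),c((178,211),.048),'eraser',c((331,257),.013),'stap',c((205,95),.04),c((212,165),.04))
E
```

```text
[[0.5299 0.2456 0.024 ]
 [0.4859 0.2108 0.024 ]
 [0.427  0.2853 0.024 ]
 [0.472  0.3201 0.024 ]]
sizes [np.float64(0.0943), np.float64(0.0561), np.float64(0.095), np.float64(0.0569)] c [0.47867549 0.26543684 0.024     ]
yaw pile -51.91842459552332
nl [0.6621 0.1704 0.02  ]
nr [0.6422 0.1305 0.02  ]
fl [0.7191 0.1471 0.02  ]
fr [0.6977 0.1072 0.02  ]
d1 [0.7075 0.1391 0.02  ]
d2 [0.6975 0.1175 0.02  ]
d3 [0.6605 0.1609 0.02  ]
d4 [0.6506 0.1394 0.02  ]
wl [0.6458 0.1902 0.042 ]
wr [0.6207 0.1294 0.042 ]
wol [0.6412 0.1911 0.042 ]
wor [0.6147 0.134  0.042 ]
panL [0.739  0.1975 0.06  ]
panR [0.677  0.0519 0.06  ]
side pile [array([0.4874, 0.2154, 0.024 ]), array([0.4297, 0.2866, 0.024 ]), array([0.4746, 0.3228, 0.024 ]), array([0.5288, 0.2499, 0.024 ])]
tcp px [[823.2015938  511.10523777]]
stack 0.2 [0.53749279 0.05182132 0.2       ] [0.29345087 0.11368378 0.2       ] [0.28016485 0.10664907 0.2       ]
stack 0.25 [0.53359992 0.06403923 0.25      ] [0.30663883 0.12157185 0.25      ] [0.29428271 0.11502951 0.25      ]
stack 0.3 [0.52970705 0.07625715 0.3       ] [0.31982678 0.12945993 0.3       ] [0.30840058 0.12340995 0.3       ]
tape [0.549 0.343 0.048] [0.548 0.39  0.048] eraser [0.474 0.12  0.013] stap [0.756 0.351 0.04 ] [0.631 0.335 0.04 ]
```

```bash
cat > fit.py <<'E'
from h import *
from scipy.optimize import least_squares
from scipy.ndimage import map_coordinates, gaussian_filter
def fit(cam,im,lines,p0,R=3.0,iters=4):
    g=gaussian_filter(im.astype(float),(.7,.7,0)); p=np.array(p0,float)
    W=lambda p,L:np.c_[L[:,:2]@np.array([[np.cos(p[2]),np.sin(p[2])],[-np.sin(p[2]),np.cos(p[2])]])+p[:2],L[:,2]]
    pts=np.vstack([np.linspace(a,b,25) for a,b in lines])
    tan=np.vstack([np.tile(np.array(b)-a,(25,1))/np.linalg.norm(np.array(b)-a)*.001 for a,b in lines])
    for k in range(iters):
        uv=proj(cam,W(p,pts));t=proj(cam,W(p,pts+tan))-uv;t/=np.linalg.norm(t,axis=1)[:,None];n=np.c_[-t[:,1],t[:,0]]
        s=np.arange(-R,R+.01,.25)
        prof=np.stack([np.stack([map_coordinates(g[:,:,c],[uv[:,1]+n[:,1]*x,uv[:,0]+n[:,0]*x],order=1) for x in s],1) for c in range(3)],2)
        gr=np.linalg.norm(np.gradient(prof,axis=1),axis=2)
        o=s[gr.argmax(1)]; tgt=uv+n*o[:,None]; w=gr.max(1)>2
        r=lambda q:(((proj(cam,W(q,pts))-tgt)*n).sum(1))[w]*1.0
        p=least_squares(r,p,loss='soft_l1',f_scale=.4,x_scale=[.01,.01,.1]).x; R=max(1.5,R*.75)
    e=r(p); return p,np.abs(e).mean(),[round(float(np.median(e2)),2) for e2 in np.array_split(np.where(w,((proj(cam,W(p,pts))-tgt)*n).sum(1),np.nan),len(lines))]
def box(x,y,z):return [((x,y,z),(-x,y,z)),((-x,y,z),(-x,-y,z)),((-x,-y,z),(x,-y,z)),((x,-y,z),(x,y,z))]
TR=[((-.028,.023,.02),(.015,.023,.02)),((-.028,-.023,.02),(.015,-.023,.02)),((-.052,-.033,.042),(-.052,.033,.042))]
E
python3 - <<'E'
from fit import *
im={n:cv2.imread(f'pics/{n[0]}0.png')[:,:,::-1] for n in('top','side')}
for n in im:
    print(n,'pile',fit(n,im[n],box(.048,.029,.024),[.4795,.267,-.907]))
T2=TR+[((.024,-.07,.165),(.024,.07,.165))]
print(fit('top',im['top'],TR,[.679,.139,-.42]));print(fit('top',im['top'],T2,[.679,.139,-.42],R=4))
H=[((.024,.078,.165),(.024,-.078,.165)),((.03,.078,.165),(.18,.078,.165)),((.03,-.078,.165),(.18,-.078,.165))]
print('housing',fit('top',im['top'],H,[.679,.139,-.42],R=5))
S3=[((-.052,-.033,.042),(-.052,.033,.042)),((-.028,.023,.02),(.02,.023,.02)),((.024,-.046,.06),(.024,.046,.06))]
print('side',fit('side',im['side'],S3,[.679,.139,-.42]))
# stack height: bottom corner & top
b=back('side',(307,203),0);print('stack foot',b)
for z in(.15,.2,.25,.3):print(z,back('side',(307,58),z).round(3),back('side',(307,95),z).round(3),back('side',(495,107),z).round(3))
E
```

```text
top pile (array([ 0.47879581,  0.26554747, -0.90919926]), np.float64(0.17542508981177365), [0.26, -0.01, 0.23, 0.01])
side pile (array([ 0.47889459,  0.26860255, -0.90898818]), np.float64(0.467325665392339), [0.48, nan, 0.28, 0.25])
(array([ 0.67450999,  0.14165121, -0.42184521]), np.float64(0.20856821805858158), [nan, nan, -0.01])
(array([ 0.67464235,  0.14149067, -0.43147594]), np.float64(0.21349182313547369), [nan, nan, -0.03, -0.04])
housing (array([ 0.67458736,  0.14093184, -0.43239644]), np.float64(0.555233748043798), [nan, nan, 0.39])
side (array([ 0.68802228,  0.13965909, -0.45809852]), np.float64(0.46366288053228316), [nan, 0.0, -0.04])
stack foot [0.52613325 0.0877263  0.        ]
0.15 [ 0.521 -0.411  0.15 ] [ 0.527 -0.125  0.15 ] [ 0.132 -0.068  0.15 ]
0.2 [ 0.527 -0.236  0.2  ] [0.532 0.013 0.2  ] [0.187 0.063 0.2  ]
0.25 [ 0.532 -0.061  0.25 ] [0.536 0.152 0.25 ] [0.242 0.195 0.25 ]
0.3 [0.537 0.114 0.3  ] [0.541 0.29  0.3  ] [0.297 0.326 0.3  ]
```

```bash
cat > ov.py <<'E'
from h import *
def ov(cam,f,p,o,x,y,w,h,s):
    im=cv2.resize(cv2.imread(f'pics/{f}.png')[y:y+h,x:x+w],None,fx=s,fy=s,interpolation=cv2.INTER_CUBIC)
    c,sn=np.cos(p[2]),np.sin(p[2]); L=[]
    def pl(pts,col,cl=True):
        P=np.array(pts)/1000.;W=np.c_[P[:,0]*c-P[:,1]*sn+p[0],P[:,0]*sn+P[:,1]*c+p[1],P[:,2]]
        q=(proj(cam,W)-[x,y]+.5)*s-.5
        cv2.polylines(im,[np.round(q*8).astype(np.int32)],cl,col,1,cv2.LINE_AA,3)
    pl([(-30,23,20),(25,23,20),(25,-23,20),(-30,-23,20)],(0,0,255))
    pl([(-48,33.5,42),(-48,-33.5,42)],(0,255,255));pl([(-52,33.5,42),(-52,-33.5,42)],(0,160,255))
    pl([(24,78,60),(24,-78,60),(24,-78,165),(24,78,165)],(0,255,0)); pl([(24,48,60),(24,48,0)],(255,0,255))
    pl([(-48,29,44),(48,29,44),(48,-29,44),(-48,-29,44)],(255,100,0)) if o.endswith('L') else 0
    return im
E
python3 - <<'E'
from ov import *
p=[.679,.1385,-.43]
a=ov('top','t0',p,'a',285,95,110,85,5);b=ov('side','s0',p,'b',185,130,85,100,4.25)
b=cv2.resize(b,(int(b.shape[1]*1),425));cv2.imwrite('pics/o1.png',cv2.resize(np.hstack([a,b[:, :245]]),None,fx=1,fy=1))
cv2.imwrite('pics/o1.png',np.hstack([a[:,:480],b[:425,:320]]))
E
```

```text
(no output)
```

View pics/o1.png

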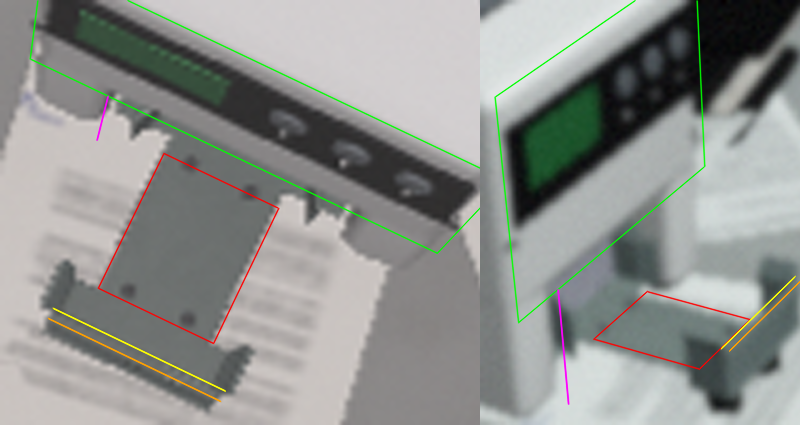

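The overlay with tray centre (0.679, 0.1385) and yaw −0.43 matches within about 2 mm in both views. The pile is at (0.479, 0.267) with yaw −0.909. I'll now work out the arc over the stack, which is about 0.23 m high.

```bash
python3 - <<'E'
import numpy as np
a=np.linspace(-1.26,.50,19);r=np.linspace(.525,.545,19)
p=np.c_[r*np.cos(a),r*np.sin(a)];print(np.diff(p,axis=0).round(3).tolist(), np.diff(a)[0])
E
```

```text
[[0.048, 0.017], [0.047, 0.022], [0.044, 0.026], [0.042, 0.031], [0.039, 0.035], [0.035, 0.038], [0.031, 0.042], [0.027, 0.045], [0.023, 0.047], [0.018, 0.049], [0.013, 0.051], [0.008, 0.052], [0.003, 0.053], [-0.002, 0.053], [-0.007, 0.052], [-0.012, 0.052], [-0.017, 0.05], [-0.022, 0.048]] 0.09777777777777774
```

Request:
play_rows:
  delta_pos:
    - [0,0,0.04]
    - [0,0,0.045]
    - [0,0,0.045]
    - [0.045,0.016,0.02]
    - [0.044,0.02,0]
    - [0.042,0.025,0]
    - [0.039,0.029,0]
    - [0.036,0.033,0]
    - [0.033,0.037,0]
    - [0.029,0.039,0]
  angular:
    - [0,0,0]
    - [0,0,0]
    - [0,0,0]
    - [0,0,0.098]
    - [0,0,0.098]
    - [0,0,0.098]
    - [0,0,0.098]
    - [0,0,0.098]
    - [0,0,0.098]
    - [0,0,0.098]
  grip: 0.82
  force: 40

```text
t: 1.1
ee_pos: [0.4285, -0.2952, 0.3781]
orientation: [[0.846, -0.533, -0.013], [-0.533, -0.846, 0.005], [-0.014, 0.002, -1.0]]
contact_force: [0.8, -0.9, 0.0]
grip_width: 0.0699
```

Request:
play_rows:
  delta_pos:
    - [0.025,0.042,0]
    - [0.02,0.045,0]
    - [0.015,0.047,0]
    - [0.01,0.048,0]
    - [0.005,0.049,0]
    - [0.0,0.049,0]
    - [-0.005,0.049,0]
    - [-0.008,0.048,0]
    - [-0.012,0.048,0]
    - [-0.014,0.048,0]
  angular:
    - [0,0,0.12]
    - [0,0,0.12]
    - [0,0,0.12]
    - [0,0,0.12]
    - [0,0,0.12]
    - [0,0,0.12]
    - [0,0,0.12]
    - [0,0,0.12]
    - [0,0,0.12]
    - [0,0,0.12]

```text
t: 2.1
ee_pos: [0.4673, 0.1852, 0.3704]
orientation: [[0.772, 0.636, -0.017], [0.636, -0.772, -0.015], [-0.023, 0.0, -1.0]]
contact_force: [0.7, 0.6, -0.2]
grip_width: 0.0701
```

```bash
cat > goal.py <<'E'
from h import *
from scipy.spatial.transform import Rotation as Ro
def frame(yaw,lean):
    x=np.array([np.cos(yaw),np.sin(yaw),0]);y=np.array([-x[1],x[0],0]);z=np.sin(lean)*x-np.array([0,0,np.cos(lean)])
    return np.c_[y,np.cross(z,y),z]
def to(pos,R):
    s=robot.read_state();d=np.array(pos)-s['ee_pos'];rv=Ro.from_matrix(R@np.array(s['orientation']).T).as_rotvec()
    print('t',round(s['t'],2),'F',np.round(s['contact_force'],1),'w',round(s['grip_width'],4),'dp',d.round(4),'rv',rv.round(4),'|',round(np.linalg.norm(d),3),round(np.linalg.norm(rv),3),'j',np.round(s['joints'],2))
E
python3 -c "
from goal import *
to([.4825,.2605,.005],frame(-.909,np.radians(40)))"
```

```text
t 2.1 F [ 0.7  0.6 -0.2] w 0.0701 dp [ 0.0152  0.0753 -0.3654] rv [-0.5309 -0.4533 -0.0184] | 0.373 0.698 j [ 0.38  0.22  0.17  1.54 -0.01  1.26]
```

Request:
play_rows:
  delta_pos:
    - [0.0015,0.0075,-0.025]
    - [0.0015,0.0075,-0.025]
    - [0.0015,0.0075,-0.025]
    - [0.0015,0.0075,-0.025]
    - [0.0015,0.0075,-0.025]
    - [0.0015,0.0075,-0.025]
    - [0.0015,0.0075,-0.025]
    - [0.0015,0.0075,-0.025]
    - [0.0015,0.0075,-0.025]
    - [0.0015,0.0075,-0.025]
  angular:
    - [-0.055,-0.047,-0.002]
    - [-0.055,-0.047,-0.002]
    - [-0.055,-0.047,-0.002]
    - [-0.055,-0.047,-0.002]
    - [-0.055,-0.047,-0.002]
    - [-0.055,-0.047,-0.002]
    - [-0.055,-0.047,-0.002]
    - [-0.055,-0.047,-0.002]
    - [-0.055,-0.047,-0.002]
    - [-0.055,-0.047,-0.002]

```text
t: 3.1
ee_pos: [0.4816, 0.2692, 0.1147]
orientation: [[0.781, 0.452, 0.432], [0.625, -0.575, -0.528], [0.01, 0.682, -0.731]]
contact_force: [0.1, 1.0, -0.2]
grip_width: 0.0699
```

```bash
python3 -c "
from goal import *
to([.4825,.2605,.005],frame(-.909,np.radians(40)))"
```

```text
t 3.1 F [ 0.1  1.  -0.2] w 0.0699 dp [ 0.0009 -0.0087 -0.1097] rv [ 0.0354  0.0403 -0.0129] | 0.11 0.055 j [ 0.91  0.51 -0.32  0.94 -0.73  1.88]
```

Request:
play_rows:
  delta_pos:
    - [0.0005,-0.0045,0]
    - [0.0005,-0.0045,-0.005]
    - [0,0,-0.012]
    - [0,0,-0.012]
    - [0,0,-0.012]
    - [0,0,-0.012]
    - [0,0,-0.012]
    - [0,0,-0.01]
    - [0,0,0]
    - [0,0,0]
  angular:
    - [0.018,0.02,-0.006]
    - [0.018,0.02,-0.006]
    - [0,0,0]
    - [0,0,0]
    - [0,0,0]
    - [0,0,0]
    - [0,0,0]
    - [0,0,0]
    - [0,0,0]
    - [0,0,0]

```text
t: 4.1
ee_pos: [0.4819, 0.2582, 0.0318]
orientation: [[0.789, 0.475, 0.39], [0.614, -0.606, -0.505], [-0.004, 0.638, -0.77]]
contact_force: [0.1, 0.1, 0.3]
grip_width: 0.0703
```

```bash
python3 -c "
from goal import *
to([.4825,.2605,.005],frame(-.909,np.radians(40)))
snap('top','t1')
crop('t1',180,190,120,90,6.5,'t1c')"
```

```text
t 4.1 F [0.1 0.1 0.3] w 0.0703 dp [ 0.0006  0.0023 -0.0268] rv [-0.0024 -0.0068  0.0004] | 0.027 0.007 j [ 0.87  0.59 -0.42  0.74 -0.67  1.83]
```

View pics/t1c.png

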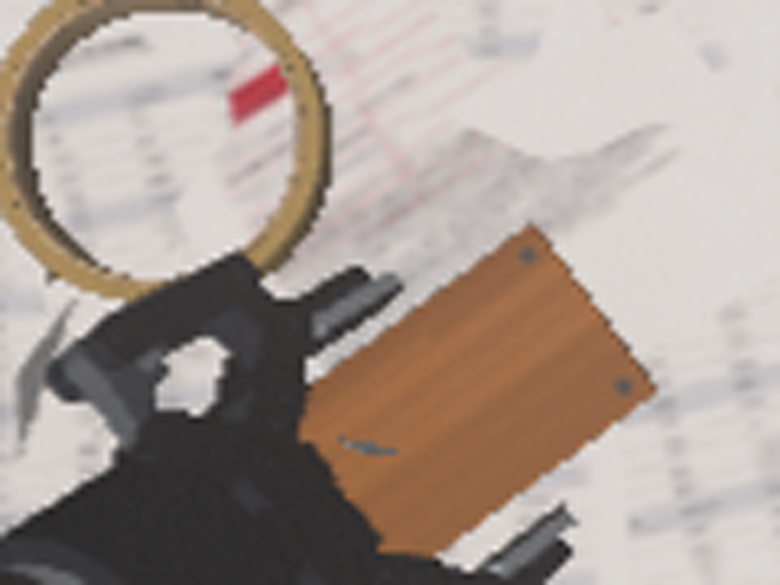

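The top finger's knuckle corner at crop (250,258) overlaps the tape's near edge in the picture. I'll work out whether it lies above the tape.

```bash
python3 - <<'E'
from goal import *
from scipy.optimize import fsolve
s=robot.read_state();p=np.array(s['ee_pos']);R=np.array(s['orientation'])
for P in[(245,255),(55,375),(400,285),(300,310)]:
    uv=np.array([(P[0]+.5)/6.5-.5+180,(P[1]+.5)/6.5-.5+190])
    for b in(.011,-.011):
        q=fsolve(lambda v:proj('top',p+R@[v[0],b,-v[1]])[0]-uv,[.05,.05]);w=p+R@[q[0],b,-q[1]]
        print(P,b,'lateral,behind',q.round(4),'world',w.round(4),'dist tape',round(np.hypot(*(w[:2]-[.549,.343])),4))
E
```

```text
(245, 255) 0.011 lateral,behind [0.0641 0.0526] world [0.5171 0.3174 0.0791] dist tape 0.0408
(245, 255) -0.011 lateral,behind [0.0675 0.0291] world [0.5185 0.321  0.0469] dist tape 0.0376
(55, 375) 0.011 lateral,behind [0.0618 0.1296] world [0.4853 0.3549 0.1384] dist tape 0.0648
(55, 375) -0.011 lateral,behind [0.065  0.1091] world [0.4854 0.3599 0.1085] dist tape 0.0658
(400, 285) 0.011 lateral,behind [0.0366 0.0113] world [0.5115 0.2796 0.0474] dist tape 0.0736
(400, 285) -0.011 lateral,behind [ 0.0389 -0.0138] world [0.5126 0.2817 0.014 ] dist tape 0.0713
(300, 310) 0.011 lateral,behind [0.0447 0.0482] world [0.5035 0.3033 0.0758] dist tape 0.0604
(300, 310) -0.011 lateral,behind [0.0473 0.0245] world [0.5044 0.3062 0.0435] dist tape 0.0578
```

The knuckle at 40° lean would hit the tape. So I'll first grip the pile upright at its far end, which the tape doesn't reach, drag it about 25 mm away, and regrip.

Request:
play_rows:
  delta_pos:
    - [0,0,0.02]
    - [0.002,-0.002,0.015]
    - [0.003,-0.003,0]
    - [0.003,-0.003,0]
    - [0.003,-0.003,0]
    - [0.003,-0.003,0]
    - [0.003,-0.003,0]
    - [0,0,0]
    - [0,0,0]
    - [0,0,0]
  angular:
    - [0.09,0.07,0]
    - [0.09,0.07,0]
    - [0.09,0.07,0]
    - [0.09,0.07,0]
    - [0.09,0.07,0]
    - [0.09,0.07,0]
    - [0,0,0]
    - [0,0,0]
    - [0,0,0]
    - [0,0,0]

```text
t: 5.15
ee_pos: [0.5009, 0.2449, 0.0718]
orientation: [[0.781, 0.624, 0.002], [0.624, -0.781, 0.015], [0.011, -0.01, -1.0]]
contact_force: [0.2, -0.4, 0.5]
grip_width: 0.0703
```

```bash
python3 -c "
from goal import *
to([.4985,.2404,-.002],frame(-.909,0))"
```

```text
t 5.15 F [ 0.2 -0.4  0.5] w 0.0703 dp [-0.0024 -0.0045 -0.0738] rv [-0.0151  0.0022 -0.0122] | 0.074 0.02 j [ 0.45  0.42 -0.34  0.8   0.01  1.34]
```

Request:
play_rows:
  delta_pos:
    - [-0.001,-0.002,-0.012]
    - [-0.001,-0.002,-0.012]
    - [0,0,-0.012]
    - [0,0,-0.012]
    - [0,0,-0.012]
    - [0,0,-0.008]
    - [0,0,-0.004]
    - [0,0,-0.001]
    - [0,0,0]
    - [0,0,0]
  angular:
    - [-0.015,0.002,-0.012]
    - [0,0,0]
    - [0,0,0]
    - [0,0,0]
    - [0,0,0]
    - [0,0,0]
    - [0,0,0]
    - [0,0,0]
    - [0,0,0]
    - [0,0,0]

```text
t: 6.15
ee_pos: [0.4936, 0.2453, -0.0069]
orientation: [[0.783, 0.622, -0.001], [0.622, -0.783, -0.007], [-0.005, 0.005, -1.0]]
contact_force: [-0.1, -0.5, 0.2]
grip_width: 0.0695
```

```bash
python3 -c "
from goal import *
to([.4985,.2404,-.002],frame(-.909,0))"
```

```text
t 6.15 F [-0.1 -0.5  0.2] w 0.0695 dp [ 0.0049 -0.0049  0.0049] rv [ 0.0071 -0.0013 -0.0089] | 0.009 0.011 j [ 0.46  0.51 -0.43  0.63 -0.01  1.36]
```

Request:
play_rows:
  delta_pos:
    - [0,0,0.004]
    - [0,0,0]
    - [0,0,0]
    - [0,0,0]
    - [0,0,0]
    - [-0.005,-0.004,0]
    - [-0.005,-0.004,0]
    - [-0.005,-0.004,0]
    - [-0.005,-0.004,0]
    - [0,0,0]
  angular:
    - [0,0,0]
    - [0,0,0]
    - [0,0,0]
    - [0,0,0]
    - [0,0,0]
    - [0,0,0]
    - [0,0,0]
    - [0,0,0]
    - [0,0,0]
    - [0,0,0]
  grip: 0.5
  force: 30

```text
t: 7.15
ee_pos: [0.4714, 0.2279, -0.0034]
orientation: [[0.783, 0.621, -0.002], [0.621, -0.783, -0.008], [-0.006, 0.005, -1.0]]
contact_force: [0.2, 0.4, -0.4]
grip_width: 0.0577
```

```bash
python3 -c "
from goal import *
to([.4985,.2404,-.002],frame(-.909,0))"
```

```text
t 7.15 F [ 0.2  0.4 -0.4] w 0.0577 dp [0.0271 0.0125 0.0014] rv [ 0.0076 -0.0018 -0.0088] | 0.03 0.012 j [ 0.45  0.47 -0.5   0.6  -0.01  1.35]
```

Request:
play_rows:
  delta_pos:
    - [0,0,0]
    - [0,0,0]
    - [0,0,0.01]
    - [0,0,0.02]
    - [0,0,0.02]
    - [-0.002,0.003,0.005]
    - [-0.003,0.003,0]
    - [-0.003,0.004,0]
    - [-0.003,0.004,0]
    - [0,0,0]
  angular:
    - [0,0,0]
    - [0,0,0]
    - [0,0,0]
    - [-0.09,-0.07,0]
    - [-0.09,-0.07,0]
    - [-0.09,-0.07,0]
    - [-0.09,-0.07,0]
    - [-0.09,-0.07,0]
    - [-0.07,-0.06,0]
    - [0,0,0]
  grip: 0.85

```text
t: 8.15
ee_pos: [0.4654, 0.2456, 0.0613]
orientation: [[0.787, 0.468, 0.401], [0.617, -0.612, -0.495], [0.014, 0.637, -0.771]]
contact_force: [-1.3, 0.6, -0.6]
grip_width: 0.0727
```

```bash
python3 -c "
from goal import *
to([.4597,.2427,.005],frame(-.901,np.radians(40)))
from fit import *
im=snap('top','t2')
print(fit('top',im,[((.048,.029,.024),(.048,-.029,.024)),((.045,.029,.024),(.02,.029,.024)),((.045,-.029,.024),(-.01,-.029,.024))],[.4552,.2483,-.901]))"
```

```text
t 8.15 F [-1.3  0.6 -0.6] w 0.0727 dp [-0.0057 -0.0029 -0.0563] rv [-0.0144  0.0062  0.0053] | 0.057 0.017 j [ 0.88  0.51 -0.46  0.76 -0.68  1.84]
(array([ 0.45606619,  0.24752942, -0.9098083 ]), np.float64(0.2979953088592844), [-0.0, 0.07, -0.2])
```

Request:
play_rows:
  delta_pos:
    - [-0.002,-0.001,0]
    - [-0.002,-0.001,-0.005]
    - [-0.001,-0.001,-0.01]
    - [0,0,-0.01]
    - [0,0,-0.01]
    - [0,0,-0.01]
    - [0,0,-0.005]
    - [0,0,-0.001]
    - [0,0,0]
    - [0,0,0]
  angular:
    - [-0.014,0.006,0.003]
    - [0,0,0]
    - [0,0,0]
    - [0,0,0]
    - [0,0,0]
    - [0,0,0]
    - [0,0,0]
    - [0,0,0]
    - [0,0,0]
    - [0,0,0]

```text
t: 9.2
ee_pos: [0.4628, 0.2386, 0.0078]
orientation: [[0.79, 0.47, 0.393], [0.613, -0.609, -0.504], [0.003, 0.639, -0.769]]
contact_force: [-1.0, -0.3, -0.1]
grip_width: 0.0725
```

```bash
python3 -c "
from goal import *
to([.460,.2423,.005],frame(-.905,np.radians(40)))"
```

```text
t 9.2 F [-1.  -0.3 -0.1] w 0.0725 dp [-0.0028  0.0037 -0.0028] rv [-0.0052 -0.0007  0.0066] | 0.005 0.008 j [ 0.87  0.59 -0.51  0.64 -0.68  1.84]
```

Request:
play_rows:
  delta_pos:
    - [-0.0015,0.002,-0.0015]
    - [-0.001,0.0015,-0.001]
    - [0,0,0]
    - [0,0,0]
    - [0,0,0]
    - [0,0,0]
    - [0,0,0]
    - [0,0,0]
    - [0,0,0]
    - [0,0,0]
  angular:
    - [-0.003,0,0.004]
    - [0,0,0]
    - [0,0,0]
    - [0,0,0]
    - [0,0,0]
    - [0,0,0]
    - [0,0,0]
    - [0,0,0]
    - [0,0,0]
    - [0,0,0]
  grip: 0.5
  force: 60

```text
t: 10.2
ee_pos: [0.461, 0.2427, 0.0068]
orientation: [[0.787, 0.471, 0.398], [0.616, -0.605, -0.504], [0.003, 0.642, -0.766]]
contact_force: [0.3, 0.1, 0.3]
grip_width: 0.0566
```

```bash
python3 -c "
from goal import *
to([.460,.2423,.005],frame(-.905,np.radians(40)))
print(robot.read_state()['ee_pos'])"
```

```text
t 10.2 F [0.3 0.1 0.3] w 0.0566 dp [-0.001  -0.0004 -0.0018] rv [-0.0022  0.0021  0.0017] | 0.002 0.004 j [ 0.88  0.59 -0.51  0.64 -0.68  1.85]
[0.46097676 0.24274516 0.00678222]
```

Request:
play_rows:
  delta_pos:
    - [0,0,0]
    - [0,0,0]
    - [0,0,0]
    - [-0.0003,0,-0.002]
    - [-0.0003,0,-0.0015]
    - [0,0,0]
    - [0,0,0]
    - [0,0,0]
    - [0,0,0]
    - [0,0,0]
  angular:
    - [0,0,0]
    - [0,0,0]
    - [0,0,0]
    - [0,0,0]
    - [0,0,0]
    - [0,0,0]
    - [0,0,0]
    - [0,0,0]
    - [0,0,0]
    - [0,0,0]
  grip: 0.74

```text
t: 11.2
ee_pos: [0.4602, 0.2435, 0.0026]
orientation: [[0.787, 0.471, 0.398], [0.617, -0.605, -0.503], [0.003, 0.641, -0.767]]
contact_force: [0.1, 0.5, 0.1]
grip_width: 0.0628
```

Request:
play_rows:
  delta_pos:
    - [0,0,0]
    - [0,0,0]
    - [0,0,0]
    - [0,0,0]
    - [0,0,0]
    - [0,0,0]
    - [0,0,0]
    - [0,0,0]
    - [0,0,0]
    - [0,0,0]
  angular:
    - [0,0,0]
    - [0,0,0]
    - [0,0,0]
    - [0,0,0]
    - [0,0,0]
    - [0,0,0]
    - [0,0,0]
    - [0,0,0]
    - [0,0,0]
    - [0,0,0]
  grip: 0.5
  force: 60

```text
t: 12.2
ee_pos: [0.4604, 0.2437, 0.0029]
orientation: [[0.787, 0.471, 0.398], [0.617, -0.606, -0.503], [0.004, 0.641, -0.767]]
contact_force: [0.1, 0.7, 0.0]
grip_width: 0.0571
```

Request:
play_rows:
  delta_pos:
    - [0,0,0.006]
    - [0,0,0.01]
    - [0,0,0.012]
    - [0,0,0.014]
    - [0,0,0.014]
    - [0,0,0.014]
    - [0,0,0.014]
    - [0,0,0.014]
    - [0,0,0.01]
    - [0,0,0]
  angular:
    - [0,0,0]
    - [0,0,0]
    - [0,0,0]
    - [0,0,0]
    - [0,0,0]
    - [0,0,0]
    - [0,0,0]
    - [0,0,0]
    - [0,0,0]
    - [0,0,0]

```text
t: 13.2
ee_pos: [0.4596, 0.2433, 0.1219]
orientation: [[0.788, 0.47, 0.398], [0.616, -0.608, -0.501], [0.007, 0.64, -0.769]]
contact_force: [-0.4, 0.2, -0.8]
grip_width: 0.0566
```

```bash
cat >> goal.py <<'E'
E0=np.array([.679,.1385,.02]);EY=-.43;LT=np.array([.0064,.0029])
def pose(x,z,dip,y=0,yaw=None):
    "TCP pose for the pile's underside centre at engraver (x,y,z above floor), mm, far end dipped by dip deg"
    a=EY if yaw is None else yaw; d=np.radians(dip); ex=np.array([np.cos(EY),np.sin(EY),0]);ey=np.array([-ex[1],ex[0],0])
    lx=LT[0]*np.cos(d)+LT[1]*np.sin(d);lz=-LT[0]*np.sin(d)+LT[1]*np.cos(d)
    return E0+ex*(x/1e3+lx)+ey*y/1e3+np.array([0,0,z/1e3+lz]),frame(a,np.radians(40)-d)
def ins(f,d,zf):
    "pile bottom centre with far bottom corner at x=f, height zf"
    r=np.radians(d);return f-48*np.cos(r),zf+48*np.sin(r)
E
python3 -c "
from goal import *
snap('side','s2')
x,z=ins(-20,16,3+65*np.tan(np.radians(16)));print(x,z)
to(*pose(x,z,16)); to(*pose(x,z+25,16))"
```

```text
-66.1405614050393 34.86904315353848
t 13.25 F [ 0.6  0.8 -1.2] w 0.057 dp [ 0.1658 -0.08   -0.0653] rv [0.1675 0.2217 0.4746] | 0.195 0.55 j [ 0.88  0.44 -0.4   0.91 -0.68  1.85]
t 13.25 F [ 0.6  0.8 -1.2] w 0.057 dp [ 0.1658 -0.08   -0.0403] rv [0.1675 0.2217 0.4746] | 0.188 0.55 j [ 0.88  0.44 -0.4   0.91 -0.68  1.85]
```

Request:
play_rows:
  delta_pos:
    - [0.0166,-0.008,-0.004]
    - [0.0166,-0.008,-0.004]
    - [0.0166,-0.008,-0.004]
    - [0.0166,-0.008,-0.004]
    - [0.0166,-0.008,-0.004]
    - [0.0166,-0.008,-0.004]
    - [0.0166,-0.008,-0.004]
    - [0.0166,-0.008,-0.004]
    - [0.0166,-0.008,-0.004]
    - [0.0166,-0.008,-0.004]
  angular:
    - [0.0168,0.0222,0.0475]
    - [0.0168,0.0222,0.0475]
    - [0.0168,0.0222,0.0475]
    - [0.0168,0.0222,0.0475]
    - [0.0168,0.0222,0.0475]
    - [0.0168,0.0222,0.0475]
    - [0.0168,0.0222,0.0475]
    - [0.0168,0.0222,0.0475]
    - [0.0168,0.0222,0.0475]
    - [0.0168,0.0222,0.0475]

```text
t: 14.25
ee_pos: [0.6223, 0.1587, 0.0711]
orientation: [[0.389, 0.85, 0.354], [0.921, -0.354, -0.162], [-0.012, 0.389, -0.921]]
contact_force: [-1.1, 0.3, -2.0]
grip_width: 0.0575
```

```bash
python3 -c "
from goal import *
snap('side','s3');snap('top','t3')
a=cv2.imread('pics/s3.png')[110:290,150:330];b=cv2.imread('pics/t3.png')[80:200,255:375]
cv2.imwrite('pics/v3.png',np.hstack([cv2.resize(a,(400,400),interpolation=2),cv2.resize(b,(400,400),interpolation=2)]))
x,z=ins(-20,16,3+65*np.tan(np.radians(16)))
to(*pose(x,z,16))"
```

```text
t 14.35 F [ 0.1  0.3 -2. ] w 0.0569 dp [ 0.001   0.0059 -0.0156] rv [ 0.0036 -0.0194 -0.0244] | 0.017 0.031 j [ 0.39  0.41 -0.47  0.41 -0.29  0.75]
```

View pics/v3.png

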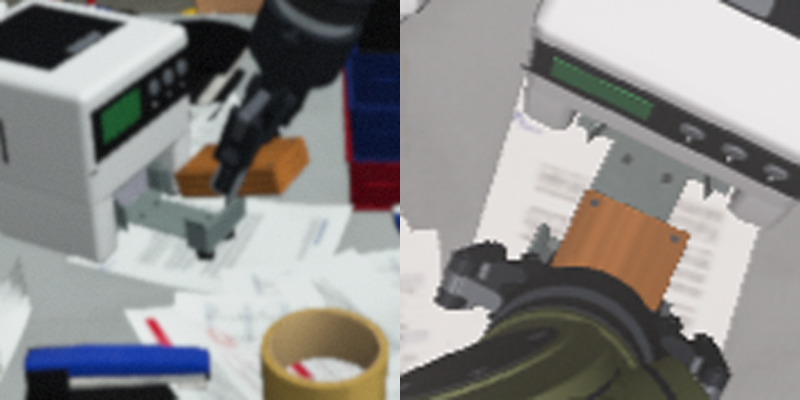

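The side view shows the pile gripped, in one piece and dipping toward the tray. The top view shows its far corners at about v3 (588,190) and (690,235), lined up with the tray neck. I'll check these against the model.

```bash
cat > held.py <<'E'
from goal import *
from fit import fit
def held(im,cam='top',side_x0=.005):
    s=robot.read_state();p=np.array(s['ee_pos']);R=np.array(s['orientation'])
    Rp=R@frame(0,np.radians(40)).T   # pile orientation from tool
    o=p-Rp@[LT[0],0,LT[1]]
    yaw=np.arctan2(Rp[1,0],Rp[0,0]);dip=np.degrees(np.arcsin(-Rp[2,0]));roll=np.degrees(Rp[2,1])
    c,sn=np.cos(EY),np.sin(EY);q=(o-E0);e=[q[0]*c+q[1]*sn,-q[0]*sn+q[1]*c,q[2]]
    print('kin: pile eng mm',np.round(np.array(e)*1e3,1),'yaw err deg',round(np.degrees(yaw-EY),2),'dip',dip.round(2),'roll',roll.round(2))
    L=np.array([[.048,.029,.024],[.048,-.029,.024],[side_x0,.029,.024],[side_x0,-.029,.024]])
    W=L@Rp.T+o
    # express relative to yaw frame at o
    Y=np.array([[np.cos(yaw),-np.sin(yaw),0],[np.sin(yaw),np.cos(yaw),0],[0,0,1]])
    M=(W-np.r_[o[:2],0])@Y
    r=fit(cam,im,[(M[0],M[1]),(M[0],M[2]),(M[1],M[3])],[o[0],o[1],yaw],R=2.5)
    d=r[0][:2]-o[:2];print('image-kin: along,across mm',round((d[0]*c+d[1]*sn)*1e3,1),round((-d[0]*sn+d[1]*c)*1e3,1),'yaw deg',round(np.degrees(r[0][2]-yaw),2),'err',r[1:])
E
python3 - <<'E'
from held import *
im=cv2.imread('pics/t3.png')[:,:,::-1]
held(im)
held(im,'top',.025)
E
```

```text
kin: pile eng mm [-64.6  -6.   50.6] yaw err deg 1.21 dip 16.93 roll -0.64
image-kin: along,across mm 0.0 -0.5 yaw deg 0.0 err (np.float64(0.18368389154667308), [-0.01, 0.03, 0.02])
kin: pile eng mm [-64.6  -6.   50.6] yaw err deg 1.21 dip 16.93 roll -0.64
image-kin: along,across mm 0.0 -0.2 yaw deg -0.41 err (np.float64(0.15816240163760711), [0.03, 0.0, 0.0])
```

Request:
play_rows:
  delta_pos:
    - [0.0005,0.003,-0.003]
    - [0.0005,0.002,-0.004]
    - [0,0.001,-0.004]
    - [0,0,-0.003]
    - [0,0,-0.001]
    - [0,0,0]
    - [0,0,0]
    - [0,0,0]
    - [0,0,0]
    - [0,0,0]
  angular:
    - [0.002,-0.01,-0.012]
    - [0.001,-0.009,-0.012]
    - [0,0,0]
    - [0,0,0]
    - [0,0,0]
    - [0,0,0]
    - [0,0,0]
    - [0,0,0]
    - [0,0,0]
    - [0,0,0]

```text
t: 15.35
ee_pos: [0.6204, 0.1655, 0.0527]
orientation: [[0.416, 0.833, 0.366], [0.909, -0.379, -0.172], [-0.005, 0.404, -0.915]]
contact_force: [0.8, 0.8, -0.6]
grip_width: 0.0571
```

```bash
python3 - <<'E'
from held import *
im=snap('top','t4');held(im)
for f in(-20,10,30,44):
    x,z=ins(f,16,3+(45-f)*np.tan(np.radians(16)));print(f,x.round(1),z.round(1));to(*pose(x,z,16))
E
```

```text
kin: pile eng mm [-71.4   0.1  31.7] yaw err deg -0.02 dip 16.18 roll -0.26
image-kin: along,across mm -1.5 -0.4 yaw deg 0.07 err (np.float64(0.3077342773725601), [0.0, -0.01, -0.03])
-20 -66.1 34.9
t 15.4 F [-0.2  0.5 -1.4] w 0.0576 dp [ 0.0048 -0.0023  0.0032] rv [ 0.0029 -0.0048 -0.001 ] | 0.006 0.006 j [ 0.41  0.43 -0.5   0.36 -0.31  0.8 ]
10 -36.1 26.3
t 15.4 F [-0.2  0.5 -1.4] w 0.0576 dp [ 0.032  -0.0148 -0.0054] rv [ 0.0029 -0.0048 -0.001 ] | 0.036 0.006 j [ 0.41  0.43 -0.5   0.36 -0.31  0.8 ]
30 -16.1 20.5
t 15.4 F [-0.2  0.5 -1.4] w 0.0576 dp [ 0.0502 -0.0232 -0.0111] rv [ 0.0029 -0.0048 -0.001 ] | 0.056 0.006 j [ 0.41  0.43 -0.5   0.36 -0.31  0.8 ]
44 -2.1 16.5
t 15.4 F [-0.2  0.5 -1.4] w 0.0576 dp [ 0.0629 -0.029  -0.0151] rv [ 0.0029 -0.0048 -0.001 ] | 0.071 0.006 j [ 0.41  0.43 -0.5   0.36 -0.31  0.8 ]
```

Request:
play_rows:
  delta_pos:
    - [0,0,0.003]
    - [0.002,-0.001,0.001]
    - [0.005,-0.0023,-0.001]
    - [0.006,-0.0028,-0.002]
    - [0.006,-0.0028,-0.002]
    - [0.006,-0.0028,-0.002]
    - [0.004,-0.0018,-0.001]
    - [0.002,-0.001,-0.0005]
    - [0,0,0]
    - [0,0,0]
  angular:
    - [0.0015,-0.0025,0]
    - [0.0015,-0.0025,0]
    - [0,0,0]
    - [0,0,0]
    - [0,0,0]
    - [0,0,0]
    - [0,0,0]
    - [0,0,0]
    - [0,0,0]
    - [0,0,0]

```text
t: 16.4
ee_pos: [0.6551, 0.149, 0.048]
orientation: [[0.417, 0.83, 0.371], [0.909, -0.381, -0.169], [0.001, 0.408, -0.913]]
contact_force: [-1.8, 1.0, 1.1]
grip_width: 0.0569
```

```bash
python3 - <<'E'
from held import *
held(snap('top','t5'))
for f in(10,30,44):
    x,z=ins(f,16,3+(45-f)*np.tan(np.radians(16)));print(f,x.round(1),z.round(1));to(*pose(x,z,16))
E
```

```text
kin: pile eng mm [-33.1  -0.4  27. ] yaw err deg -0.0 dip 15.93 roll 0.06
image-kin: along,across mm -1.4 -0.1 yaw deg -0.51 err (np.float64(0.2321827536930349), [0.01, 0.03, -0.22])
10 -36.1 26.3
t 16.45 F [-0.6  0.6  0.2] w 0.0571 dp [-0.0026  0.0017 -0.0007] rv [-0.0005  0.0015  0.0003] | 0.003 0.002 j [ 0.36  0.46 -0.45  0.35 -0.29  0.75]
30 -16.1 20.5
t 16.45 F [-0.6  0.6  0.2] w 0.0571 dp [ 0.0156 -0.0067 -0.0065] rv [-0.0005  0.0015  0.0003] | 0.018 0.002 j [ 0.36  0.46 -0.45  0.35 -0.29  0.75]
44 -2.1 16.5
t 16.45 F [-0.6  0.6  0.2] w 0.0571 dp [ 0.0283 -0.0125 -0.0105] rv [-0.0005  0.0015  0.0003] | 0.033 0.002 j [ 0.36  0.46 -0.45  0.35 -0.29  0.75]
```

Request:
play_rows:
  delta_pos:
    - [0.002,-0.001,-0.0005]
    - [0.003,-0.0013,-0.001]
    - [0.003,-0.0013,-0.001]
    - [0.003,-0.0013,-0.001]
    - [0.003,-0.0013,-0.001]
    - [0.003,-0.0013,-0.001]
    - [0.003,-0.0013,-0.001]
    - [0.0015,-0.0007,-0.0005]
    - [0,0,0]
    - [0,0,0]
  angular:
    - [0,0,0]
    - [0,0,0]
    - [0,0,0]
    - [0,0,0]
    - [0,0,0]
    - [0,0,0]
    - [0,0,0]
    - [0,0,0]
    - [0,0,0]
    - [0,0,0]

```text
t: 17.45
ee_pos: [0.678, 0.1389, 0.0398]
orientation: [[0.416, 0.83, 0.37], [0.909, -0.381, -0.169], [0.001, 0.407, -0.913]]
contact_force: [-0.7, -0.0, -1.6]
grip_width: 0.057
```

```bash
python3 - <<'E'
from held import *
held(snap('top','t6'),'top',-.01)
snap('side','s6')
a=cv2.imread('pics/s6.png')[110:290,150:330];b=cv2.imread('pics/t6.png')[80:200,255:375]
cv2.imwrite('pics/v6.png',np.hstack([cv2.resize(a,(400,400),interpolation=2),cv2.resize(b,(400,400),interpolation=2)]))
for f,zf in((44,3),(47,2)):
    x,z=ins(f,16,zf);print(f,x.round(1),z.round(1));to(*pose(x,z,16))
E
```

```text
kin: pile eng mm [-8.1 -0.  18.8] yaw err deg 0.04 dip 15.98 roll 0.05
image-kin: along,across mm -7.0 0.5 yaw deg -0.53 err (np.float64(0.44404280198837126), [0.0, nan, nan])
44 -2.1 16.2
t 17.55 F [-0.6  0.3 -1.4] w 0.057 dp [ 0.0054 -0.0025 -0.0026] rv [-0.0006  0.0007 -0.0005] | 0.006 0.001 j [ 0.33  0.5  -0.42  0.34 -0.28  0.72]
47 0.9 15.2
t 17.55 F [-0.6  0.3 -1.4] w 0.057 dp [ 0.0081 -0.0037 -0.0036] rv [-0.0006  0.0007 -0.0005] | 0.01 0.001 j [ 0.33  0.5  -0.42  0.34 -0.28  0.72]
```

View pics/v6.png

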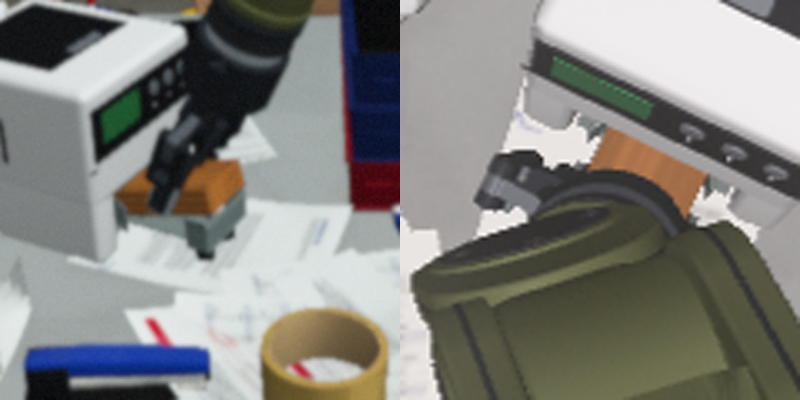

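The pile's far end is under the hood and its near end still sits above the front wall. I'll push against the sprung plate next.

Request:
play_rows:
  delta_pos:
    - [0.0015,-0.0007,-0.0007]
    - [0.0018,-0.0008,-0.0008]
    - [0.0018,-0.0008,-0.0008]
    - [0.0018,-0.0008,-0.0008]
    - [0.0012,-0.0006,-0.0004]
    - [0,0,0]
    - [0,0,0]
    - [0,0,0]
    - [0,0,0]
    - [0,0,0]
  angular:
    - [0,0,0]
    - [0,0,0]
    - [0,0,0]
    - [0,0,0]
    - [0,0,0]
    - [0,0,0]
    - [0,0,0]
    - [0,0,0]
    - [0,0,0]
    - [0,0,0]

```text
t: 18.55
ee_pos: [0.6835, 0.1362, 0.0352]
orientation: [[0.414, 0.833, 0.366], [0.91, -0.379, -0.167], [-0.0, 0.402, -0.916]]
contact_force: [-3.5, 1.7, 0.5]
grip_width: 0.0571
```

```bash
python3 - <<'E'
from held import *
held(cv2.imread('pics/t6.png'))
for x,z,d in((1,15.2,16),(1,11,12),(.7,7,8),(.3,0.5,0)):
    print(x,z,d);to(*pose(x,z,d))
E
```

```text
kin: pile eng mm [-1.9 -0.2 14.2] yaw err deg 0.19 dip 16.28 roll -0.01
image-kin: along,across mm 5.9 0.5 yaw deg -1.24 err (np.float64(0.45633216067747945), [0.01, nan, nan])
1 15.2 16
t 18.55 F [-3.5  1.7  0.5] w 0.0571 dp [ 0.0027 -0.001   0.001 ] rv [-0.0019 -0.0045 -0.0033] | 0.003 0.006 j [ 0.32  0.51 -0.41  0.34 -0.28  0.71]
1 11 12
t 18.55 F [-3.5  1.7  0.5] w 0.0571 dp [ 0.0026 -0.001  -0.0027] rv [-0.0309 -0.068  -0.0033] | 0.004 0.075 j [ 0.32  0.51 -0.41  0.34 -0.28  0.71]
0.7 7 8
t 18.55 F [-3.5  1.7  0.5] w 0.0571 dp [ 0.0022 -0.0008 -0.0062] rv [-0.0598 -0.1315 -0.0033] | 0.007 0.145 j [ 0.32  0.51 -0.41  0.34 -0.28  0.71]
0.3 0.5 0
t 18.55 F [-3.5  1.7  0.5] w 0.0571 dp [ 0.0016 -0.0005 -0.0118] rv [-0.1178 -0.2585 -0.0033] | 0.012 0.284 j [ 0.32  0.51 -0.41  0.34 -0.28  0.71]
```

Request:
play_rows:
  delta_pos:
    - [0.0015,-0.0006,0.0003]
    - [0.0015,-0.0006,0.0003]
    - [0.0012,-0.0005,0]
    - [0.0006,-0.0003,0]
    - [0.0003,-0.0001,0]
    - [0.0002,-0.0001,0]
    - [0.0002,-0.0001,0]
    - [0.0002,-0.0001,0]
    - [0.0002,-0.0001,0]
    - [0.0002,-0.0001,0]
  angular:
    - [-0.001,-0.002,-0.002]
    - [0,-0.002,-0.001]
    - [0,0,0]
    - [0,0,0]
    - [0,0,0]
    - [0,0,0]
    - [0,0,0]
    - [0,0,0]
    - [0,0,0]
    - [0,0,0]

```text
t: 19.55
ee_pos: [0.6877, 0.1343, 0.0351]
orientation: [[0.415, 0.833, 0.366], [0.91, -0.38, -0.167], [-0.0, 0.402, -0.916]]
contact_force: [-5.3, 2.3, 1.8]
grip_width: 0.0568
```

```bash
python3 - <<'E'
from held import *
held(cv2.imread('pics/t6.png'))
for x,z,d in((2,11,12),(1.5,7,8),(1,3.5,4),(.8,0,0)):
    print(x,z,d);to(*pose(x,z,d))
E
```

```text
kin: pile eng mm [ 2.7 -0.2 14.1] yaw err deg 0.13 dip 16.29 roll -0.01
image-kin: along,across mm 1.3 0.4 yaw deg -0.99 err (np.float64(0.4347991429982105), [-0.04, nan, nan])
2 11 12
t 19.55 F [-5.3  2.3  1.8] w 0.0568 dp [-0.0007  0.0005 -0.0026] rv [-0.0309 -0.0682 -0.0023] | 0.003 0.075 j [ 0.32  0.52 -0.4   0.35 -0.28  0.7 ]
1.5 7 8
t 19.55 F [-5.3  2.3  1.8] w 0.0568 dp [-0.0013  0.0008 -0.0061] rv [-0.0599 -0.1317 -0.0023] | 0.006 0.145 j [ 0.32  0.52 -0.4   0.35 -0.28  0.7 ]
1 3.5 4
t 19.55 F [-5.3  2.3  1.8] w 0.0568 dp [-0.0018  0.001  -0.0092] rv [-0.089  -0.1952 -0.0023] | 0.009 0.215 j [ 0.32  0.52 -0.4   0.35 -0.28  0.7 ]
0.8 0 0
t 19.55 F [-5.3  2.3  1.8] w 0.0568 dp [-0.0022  0.0012 -0.0122] rv [-0.118  -0.2587 -0.0022] | 0.012 0.284 j [ 0.32  0.52 -0.4   0.35 -0.28  0.7 ]
```

Request:
play_rows:
  delta_pos:
    - [-0.0002,0.0001,-0.0007]
    - [-0.0002,0.0001,-0.0008]
    - [-0.0002,0.0001,-0.0008]
    - [-0.0002,0.0001,-0.0008]
    - [-0.0002,0.0001,-0.0008]
    - [-0.0002,0.0001,-0.0008]
    - [-0.0001,0.0001,-0.0008]
    - [0,0.0001,-0.0006]
    - [0,0,0]
    - [0,0,0]
  angular:
    - [-0.0075,-0.0165,0]
    - [-0.0075,-0.0165,0]
    - [-0.0075,-0.0165,0]
    - [-0.0075,-0.0165,0]
    - [-0.0075,-0.0165,0]
    - [-0.0075,-0.0165,0]
    - [-0.0075,-0.0165,0]
    - [-0.0075,-0.0165,0]
    - [0,0,0]
    - [0,0,0]

```text
t: 20.55
ee_pos: [0.6857, 0.1352, 0.0281]
orientation: [[0.414, 0.767, 0.489], [0.91, -0.349, -0.223], [-0.0, 0.538, -0.843]]
contact_force: [-4.0, 1.6, -0.3]
grip_width: 0.0571
```

```bash
python3 - <<'E'
from held import *
held(cv2.imread('pics/t6.png'))
for x,z,d in((1,3.5,4),(.8,0,0)):
    print(x,z,d);to(*pose(x,z,d))
E
```

```text
kin: pile eng mm [ 0.7 -0.2  6.1] yaw err deg 0.16 dip 7.46 roll -0.02
image-kin: along,across mm 5.4 0.3 yaw deg -1.44 err (np.float64(0.42165730172027455), [0.01, nan, nan])
1 3.5 4
t 20.55 F [-4.   1.6 -0.3] w 0.0571 dp [ 0.0002  0.0001 -0.0022] rv [-0.0248 -0.0551 -0.0028] | 0.002 0.06 j [ 0.37  0.51 -0.55  0.1  -0.4   0.71]
0.8 0 0
t 20.55 F [-4.   1.6 -0.3] w 0.0571 dp [-0.0001  0.0003 -0.0052] rv [-0.0538 -0.1186 -0.0028] | 0.005 0.13 j [ 0.37  0.51 -0.55  0.1  -0.4   0.71]
```

Request:
play_rows:
  delta_pos:
    - [0.0007,-0.0002,-0.0003]
    - [0.0005,-0.0001,-0.0006]
    - [0.0002,0,-0.0007]
    - [0.0001,0,-0.0007]
    - [0.0001,0,-0.0007]
    - [0.0001,0,-0.0007]
    - [0.0001,0,-0.0007]
    - [0.0001,0,-0.0007]
    - [0,0,-0.0004]
    - [0,0,0]
  angular:
    - [-0.006,-0.013,0]
    - [-0.006,-0.013,0]
    - [-0.006,-0.013,-0.001]
    - [-0.006,-0.013,-0.001]
    - [-0.006,-0.013,-0.001]
    - [-0.006,-0.013,0]
    - [-0.006,-0.013,0]
    - [-0.006,-0.013,0]
    - [-0.006,-0.013,0]
    - [0,0,0]

```text
t: 21.55
ee_pos: [0.688, 0.1343, 0.0234]
orientation: [[0.418, 0.69, 0.591], [0.909, -0.317, -0.272], [-0.001, 0.65, -0.76]]
contact_force: [-3.4, 1.8, -0.2]
grip_width: 0.0571
```

```bash
python3 - <<'E'
from held import *
held(cv2.imread('pics/t6.png'))
for x,z,d in((.8,0,0),):
    print(x,z,d);to(*pose(x,z,d))
snap('side','s7');crop('s7',185,140,100,80,7,'s7c')
E
```

```text
kin: pile eng mm [ 3.6 -0.1  0.4] yaw err deg -0.06 dip -0.56 roll -0.03
image-kin: along,across mm 5.2 0.1 yaw deg -1.0 err (np.float64(0.3621933213461157), [-0.01, nan, nan])
0.8 0 0
t 21.55 F [-3.4  1.8 -0.2] w 0.0571 dp [-0.0025  0.0012 -0.0005] rv [0.0046 0.0087 0.001 ] | 0.003 0.01 j [ 0.42  0.53 -0.66 -0.13 -0.51  0.71]
```

View pics/s7c.png

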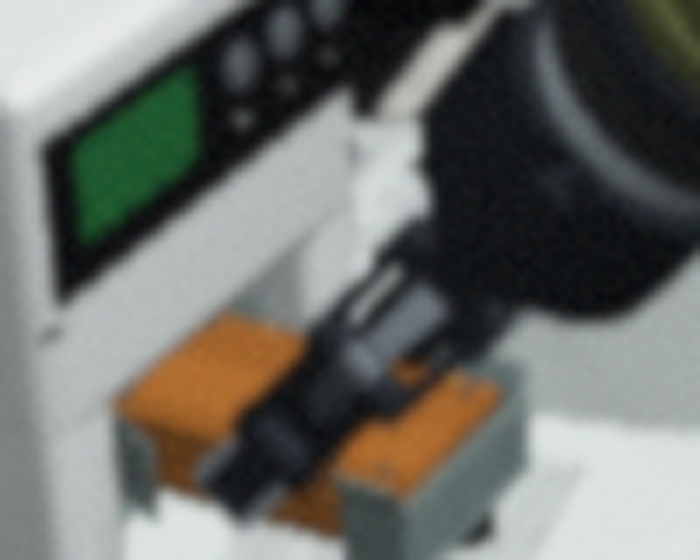

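The view shows the pile lying flat behind the front wall (s7c (490,390)), with the fingers in the cut-outs. Next I'll ease it back onto the wall and press it down.

Request:
play_rows:
  delta_pos:
    - [-0.0008,0.0004,-0.0003]
    - [-0.0008,0.0004,-0.0003]
    - [-0.0004,0.0002,-0.0005]
    - [0,0,-0.0005]
    - [0,0,-0.0008]
    - [0,0,-0.001]
    - [0,0,-0.001]
    - [0,0,-0.001]
    - [0,0,-0.001]
    - [0,0,-0.001]
  angular:
    - [0.002,0.004,0]
    - [0.002,0.004,0]
    - [0,0,0]
    - [0,0,0]
    - [0,0,0]
    - [0,0,0]
    - [0,0,0]
    - [0,0,0]
    - [0,0,0]
    - [0,0,0]

```text
t: 22.6
ee_pos: [0.6886, 0.1344, 0.0232]
orientation: [[0.422, 0.687, 0.592], [0.907, -0.322, -0.273], [0.003, 0.651, -0.759]]
contact_force: [-9.0, 1.6, 9.6]
grip_width: 0.0571
```

```bash
python3 - <<'E'
from held import *
held(cv2.imread('pics/t6.png'))
to(*pose(.8,0,0));s=robot.read_state();print(s['ft_torque'],s['ee_pos'])
E
```

```text
kin: pile eng mm [4.1 0.3 0.3] yaw err deg -0.31 dip -0.65 roll 0.18
image-kin: along,across mm 4.7 -0.3 yaw deg -0.83 err (np.float64(0.37033767572963255), [0.01, nan, nan])
t 22.6 F [-9.   1.6  9.6] w 0.0571 dp [-0.0031  0.0011 -0.0003] rv [0.0019 0.0117 0.0054] | 0.003 0.013 j [ 0.42  0.53 -0.66 -0.14 -0.51  0.72]
[ 0.36410421  1.35447414 -0.19672322] [0.68864075 0.13438831 0.02322453]
```

Request:
play_rows:
  delta_pos:
    - [-0.0008,0.0003,0.0004]
    - [-0.0008,0.0003,0.0002]
    - [-0.0008,0.0003,0.0001]
    - [-0.0008,0.0003,0]
    - [-0.0006,0.0003,0]
    - [-0.0004,0.0002,0]
    - [-0.0003,0.0001,0]
    - [-0.0003,0.0001,0]
    - [0,0,0]
    - [0,0,0]
  angular:
    - [0.001,0.004,0.002]
    - [0.001,0.004,0.002]
    - [0,0.003,0.001]
    - [0,0,0]
    - [0,0,0]
    - [0,0,0]
    - [0,0,0]
    - [0,0,0]
    - [0,0,0]
    - [0,0,0]

```text
t: 23.6
ee_pos: [0.6857, 0.1355, 0.0238]
orientation: [[0.418, 0.695, 0.585], [0.908, -0.32, -0.269], [0.0, 0.644, -0.765]]
contact_force: [1.3, -1.1, -3.1]
grip_width: 0.0567
```

```bash
python3 - <<'E'
from held import *
held(cv2.imread('pics/t6.png'))
to(*pose(.8,0,0))
E
```

```text
kin: pile eng mm [0.9 0.1 0.9] yaw err deg -0.09 dip -0.11 roll 0.02
image-kin: along,across mm 7.6 0.0 yaw deg -0.97 err (np.float64(0.35499755091909435), [0.01, nan, nan])
t 23.6 F [ 1.3 -1.1 -3.1] w 0.0567 dp [-0.0001 -0.     -0.0009] rv [0.0005 0.002  0.0016] | 0.001 0.003 j [ 0.42  0.53 -0.66 -0.12 -0.51  0.72]
```

Request:
play_rows:
  delta_pos:
    - [0,0,-0.0004]
    - [0,0,-0.0004]
    - [0,0,-0.0004]
    - [0,0,-0.0004]
    - [0,0,-0.0003]
    - [-0.0001,0,-0.0003]
    - [-0.0001,0,-0.0003]
    - [-0.0001,0,-0.0003]
    - [0,0,-0.0002]
    - [0,0,-0.0002]
  angular:
    - [0,0.002,0.001]
    - [0,0,0]
    - [0,0,0]
    - [0,0,0]
    - [0,0,0]
    - [0,0,0]
    - [0,0,0]
    - [0,0,0]
    - [0,0,0]
    - [0,0,0]

```text
t: 24.6
ee_pos: [0.6858, 0.1356, 0.0232]
orientation: [[0.418, 0.693, 0.587], [0.908, -0.32, -0.27], [0.001, 0.646, -0.763]]
contact_force: [-3.0, -0.7, 3.8]
grip_width: 0.0569
```

```bash
python3 - <<'E'
from held import *
held(cv2.imread('pics/t6.png'))
to(*pose(.8,0,0))
E
```

```text
kin: pile eng mm [1.  0.2 0.3] yaw err deg -0.1 dip -0.24 roll 0.05
image-kin: along,across mm 7.7 -0.2 yaw deg -1.03 err (np.float64(0.36022406573314736), [0.02, nan, nan])
t 24.6 F [-3.  -0.7  3.8] w 0.0569 dp [-0.0003 -0.0001 -0.0003] rv [0.0009 0.0042 0.0017] | 0.0 0.005 j [ 0.42  0.53 -0.66 -0.13 -0.51  0.72]
```

Request:
play_rows:
  delta_pos:
    - [0,0,0]
    - [0,0,0]
    - [0,0,0]
    - [0,0,0]
    - [-0.003,0.0014,0.004]
    - [-0.006,0.003,0.008]
    - [-0.012,0.0055,0.015]
    - [-0.015,0.007,0.02]
    - [-0.02,0.009,0.025]
    - [-0.02,0.009,0.025]
  angular:
    - [0,0,0]
    - [0,0,0]
    - [0,0,0]
    - [0,0,0]
    - [0,0,0]
    - [0,0,0]
    - [0,0,0]
    - [0,0,0]
    - [0,0,0]
    - [0,0,0]
  grip: 0.85

```text
t: 25.6
ee_pos: [0.607, 0.1698, 0.1215]
orientation: [[0.423, 0.693, 0.584], [0.906, -0.323, -0.273], [-0.001, 0.645, -0.764]]
contact_force: [-0.4, 0.9, 0.0]
grip_width: 0.073
```

```bash
python3 - <<'E'
from ov import *
snap('side','s8');snap('top','t8')
p=[.679,.1385,-.43]
a=ov('top','t8',p,'L',285,95,80,80,5);b=ov('side','s8',p,'L',190,150,80,80,5)
cv2.imwrite('pics/v8.png',np.hstack([a,b]))
s=robot.read_state();print(s['t'],s['contact_force'])
E
```

```text
25.7 [0.11351479 0.3879974  0.48120716]
```

View pics/v8.png

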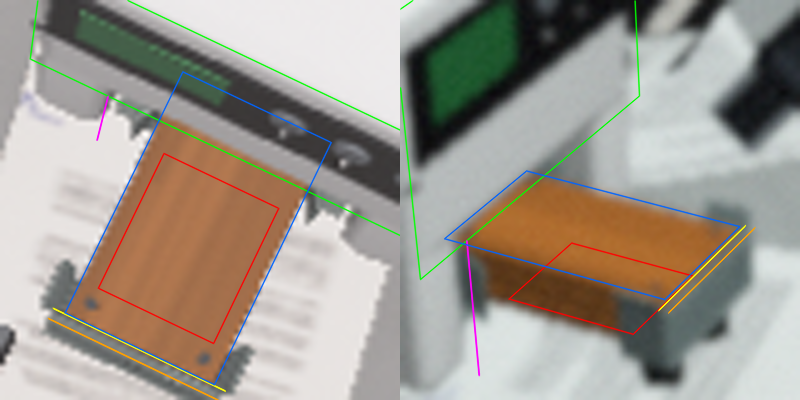

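The pile matches the loaded outline in both views and sits behind the front wall at v8 (140,340). I'll add a gentle press with shut fingers on the near half, to make sure it is home.

Request:
play_rows:
  delta_pos:
    - [0,0,0]
    - [0.006,-0.0025,0]
    - [0.008,-0.0034,-0.008]
    - [0.008,-0.0034,-0.01]
    - [0.008,-0.0034,-0.01]
    - [0.008,-0.0034,-0.01]
    - [0.008,-0.0034,-0.009]
    - [0.006,-0.0026,-0.006]
    - [0.002,-0.001,-0.003]
    - [0,0,0]
  angular:
    - [0,0,0]
    - [0,0,0]
    - [0,0,0]
    - [0,0,0]
    - [0,0,0]
    - [0,0,0]
    - [0,0,0]
    - [0,0,0]
    - [0,0,0]
    - [0,0,0]
  grip: 0
  force: 20

```text
t: 26.7
ee_pos: [0.6667, 0.1416, 0.0571]
orientation: [[0.425, 0.694, 0.582], [0.905, -0.324, -0.275], [-0.002, 0.643, -0.766]]
contact_force: [-0.5, 0.5, -0.3]
grip_width: 0.0002
```

Request:
play_rows:
  delta_pos:
    - [0,0,-0.0015]
    - [0,0,-0.0015]
    - [0,0,-0.0015]
    - [0,0,-0.001]
    - [0,0,-0.001]
    - [0,0,-0.001]
    - [0,0,-0.001]
    - [0,0,-0.0005]
    - [0,0,-0.0005]
    - [0,0,-0.0005]
  angular:
    - [0,0,0]
    - [0,0,0]
    - [0,0,0]
    - [0,0,0]
    - [0,0,0]
    - [0,0,0]
    - [0,0,0]
    - [0,0,0]
    - [0,0,0]
    - [0,0,0]

```text
t: 27.7
ee_pos: [0.6671, 0.1432, 0.0491]
orientation: [[0.424, 0.692, 0.585], [0.906, -0.324, -0.273], [0.0, 0.646, -0.764]]
contact_force: [-4.7, 0.6, 6.5]
grip_width: 0.0001
```

Request:
play_rows:
  delta_pos:
    - [0,0,0.003]
    - [-0.004,0.002,0.002]
    - [-0.006,0.003,0]
    - [-0.003,0.0015,0]
    - [0,0,-0.0015]
    - [0,0,-0.0015]
    - [0,0,-0.0015]
    - [-0.0003,0,-0.0015]
    - [-0.0003,0,-0.001]
    - [-0.0003,0,-0.001]
  angular:
    - [0,0,0]
    - [0,0,0]
    - [0,0,0]
    - [0,0,0]
    - [0,0,0]
    - [0,0,0]
    - [0,0,0]
    - [0,0,0]
    - [0,0,0]
    - [0,0,0]

```text
t: 28.7
ee_pos: [0.6529, 0.1505, 0.0491]
orientation: [[0.424, 0.688, 0.589], [0.906, -0.323, -0.274], [0.002, 0.65, -0.76]]
contact_force: [-5.8, 0.3, 7.9]
grip_width: 0.0002
```

Request:
play_rows:
  delta_pos:
    - [-0.0003,0,-0.001]
    - [-0.0003,0,-0.001]
    - [-0.0003,0,-0.001]
    - [-0.0003,0,-0.001]
    - [0,0,0.002]
    - [0,0,0.005]
    - [-0.009,0.004,0.015]
    - [-0.018,0.008,0.025]
    - [-0.02,0.009,0.03]
    - [-0.02,0.009,0.03]
  angular:
    - [0,0,0]
    - [0,0,0]
    - [0,0,0]
    - [0,0,0]
    - [0,0,0]
    - [0,0,0]
    - [0,0,0]
    - [0,0,0]
    - [0,0,0]
    - [0,0,0]

```text
t: 29.7
ee_pos: [0.5828, 0.1777, 0.1541]
orientation: [[0.429, 0.687, 0.586], [0.903, -0.324, -0.282], [-0.004, 0.651, -0.759]]
contact_force: [0.4, 0.0, -0.5]
grip_width: 0.0004
```

```bash
python3 - <<'E'
from fit import *
from ov import ov
t=snap('top','t9');s=snap('side','s9')
p=[.679,.1385,-.43]
for n,im in(('top',t),('side',s)):
    x1=.02
    for z in(.042,.044,.047):
        L=[((-.048,.029,z),(-.048,-.029,z)),((-.045,.029,z),(x1,.029,z)),((-.045,-.029,z),(x1,-.029,z))]
        r=fit(n,im,L,p,R=2.5);d=r[0]-p;c,sn=np.cos(-.43),np.sin(-.43)
        print(n,z,'along,across mm',((d[0]*c+d[1]*sn)*1e3).round(1),((-d[0]*sn+d[1]*c)*1e3).round(1),'yaw',np.degrees(d[2]).round(2),r[1:])
a=cv2.resize(s[145:225,190:290,::-1],(600,480),interpolation=2);cv2.imwrite('pics/v9.png',a)
q=robot.read_state();print(q['t'],q['contact_force'],q['ee_pos'])
E
```

```text
top 0.042 along,across mm -0.5 0.3 yaw -0.09 (np.float64(0.20719626591269957), [-0.0, -0.23, 0.26])
top 0.044 along,across mm -0.9 0.3 yaw -0.1 (np.float64(0.22343870640338243), [-0.01, -0.24, 0.26])
top 0.047 along,across mm -1.5 0.3 yaw -0.12 (np.float64(0.25635131230081526), [0.01, -0.24, 0.27])
side 0.042 along,across mm -0.6 -0.3 yaw -0.38 (np.float64(0.2313939634528398), [0.01, 0.01, 0.01])
side 0.044 along,across mm -2.2 2.5 yaw -0.17 (np.float64(0.22426003087473262), [0.02, 0.02, 0.03])
side 0.047 along,across mm -4.5 6.6 yaw -0.45 (np.float64(0.2357639801609459), [-0.03, -0.24, 0.23])
29.8 [ 0.99902407  0.99360266 -0.4737615 ] [0.58444003 0.18003537 0.15806064]
```

View pics/v9.png

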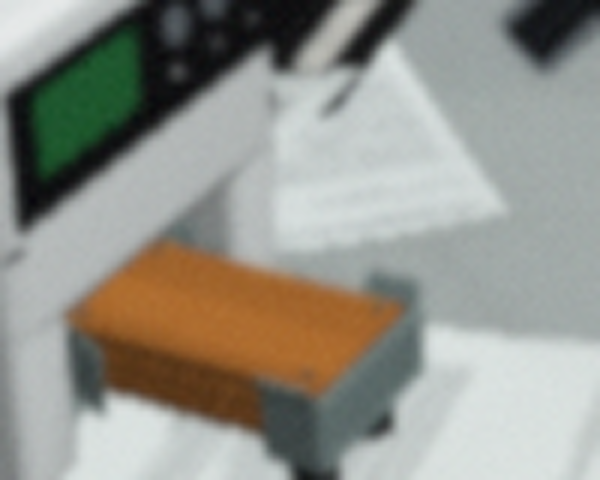

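The pile lies flat behind the front wall, its near edge level with the wall top at v9 (370,350). The fingertips stopped at the same height (z = 0.0491) at both press points, so the top is level. Handing in.

```bash
python3 -c "
from rig import robot
print(robot.hand_in())"
```

```text
the job is handed in; nothing more can be done
None
```

I loaded the three blanks into the engraver's tray as one pile and handed the job in at about 30 s of the 43 s. No verdict came back.

**What I did**
- **Pickup:** At the 40° lean needed to clear the hood, a knuckle of the gripper would have hit the tape roll. I first gripped the pile upright at its far end, dragged it about 28 mm clear, and regripped it at the lean.
- **Loading:** I lifted the pile to about 0.12 m and slid it under the hood at a 16° dip. I pushed it against the sprung plate, lowered the near end behind the front wall and let go. Two light presses with shut fingers, about 6–8 N, followed.

**Last checks**
- **Position and level:** The top camera puts the pile within about 1 mm along and 0.3 mm across the loaded place, with about 0.1° of yaw. Both presses stopped at the same height, so the top is level. The gripper is clear and reads close to zero force.
- **One disagreement:** At the full 44 mm top height, the side camera gave −2.2 mm along and +2.5 mm across. It agreed with the top camera only for a top about 2 mm lower, which matches the 2 mm calibration error.
- **Pressure plate:** I did not see the plate itself at the end. With the pile flat but not yet eased back onto the front wall, the force pointed to about 5.8 mm. After the pile was eased back, its position implies about 4 mm.
- **Other objects:** The tape roll looked undisturbed in my pictures. I did not measure the stapler, tape roll or eraser at the end.

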